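# Clear the bench scale and hold its recessed zero button

## Task

Empty the bench scale by sorting what lies on its pan: the two wooden plugs into the green bin, the red hole saw into the yellow bin. Only once the pan is cleared, take the orange-handled pin from its wooden stand, reach its tip through the round hole in the scale's console and press the recessed red zero button fully down for at least a second, and finish with the pin still in the gripper, holding the button down. Do not disturb the tape measure, the paint can or the cement jar.

Things in the scene. Friction and masses are not known exactly. Their poses are not given: they have to be found in the camera images.
- scale: Fixed bench scale, 236 x 236 mm. Origin: centre of its underside; x from console (nearest the robot) to pan, y left, z up. White console: x = -80 +-37 mm, top at z = 62 mm, dark display on its left (top 65 mm). Aluminium pan 146 x 232 mm (x by y) centred at x = 42 mm, top at z = 52 mm; on it the plugs and saw stand in a row along y, any order, about 75 mm apart, staggered up to 40 mm in x.
- zero_hole (a point): Centre of the mouth of the round hole in the console's top face, 63 mm above the table, at x = -80, y = -60 mm on the scale and ringed in black. A straight vertical well 16 mm in diameter; the red button, 13.6 mm in diameter, lies at its bottom with its face 23 mm below the mouth. Too narrow for gripper fingers. Its axes are those of the scale.
- zero_button (a joint): Travel of the recessed button in m: 0 up, 0.006 fully down. Spring-loaded: it starts to move at about 1.8 N, bottoms at about 5.4 N, and springs back when let go.
- zero_pin: Loose pin of 50 g standing upright in the stand. Origin: its tip, at the lower end; z runs up along it. Steel shaft 7 mm in diameter from 0 to 60 mm; square orange handle 18 x 18 mm (flat sides square to its x and y) from z = 60 to 126 mm; small black cap to 129 mm. In the stand its handle rests on the stand's top and its tip is 10 mm above the table. Grip it by the handle, from above, and lift straight up at least 65 mm to clear the stand.
- pin_tip (a point): The tip of the pin (same point as the pin's origin).
- pin_stand: Wooden block 70 x 70 x 70 mm, fixed, with an 11 mm vertical hole in the middle of its top, 66 mm deep, that holds the pin's shaft. Origin: centre of its underside.
- green_bin: Open green bin for wood, fixed, 140 x 130 mm outside (x by y), 45 mm high, walls and floor 4 mm. Origin: centre of its underside.
- yellow_bin: Open yellow bin for metal, fixed, the same size as the green one. Origin: centre of its underside.
- hole_plug_1: Loose round wooden plug, 34 mm in diameter, 28 mm high, standing on the pan. Origin: centre of its underside.
- hole_plug_2: A second wooden plug like the first.
- hole_saw: Loose hole saw standing on the pan with its shank up: red round cup, 38 mm in diameter, below, and a grey nut and hex shank on top; 64 mm high in all (a similar saw standing by the vice is no part of the job). Origin: centre of its underside.
- tape_measure: Yellow tape measure, 71 x 86 x 66 mm, bystander at the back. Origin: centre of its underside.
- paint_can: Paint can, 108 mm in diameter, 122 mm high, bystander at the back right. Origin: centre of its underside.
- cement_jar: White jar with an orange cap and a red brush handle, 68 mm in diameter, 130 mm high, bystander on the left. Origin: centre of its underside.
There are look-alikes about, which are no part of the job. What is shaped like the hole_saw but blue is not meant. Leave any purple look-alike of the hole_plug_2 alone.

How it is judged:
On the way, in this order (a step that is already met when the one before it is completed fails the run):
1. both wooden plugs lie in the green bin and the hole saw in the yellow bin, let go (x of hole_plug_1 in the frame of green_bin between -0.066 and 0.066 m and y of hole_plug_1 in the frame of green_bin between -0.061 and 0.061 m and height (world z) of each of hole_plug_1, hole_plug_2, hole_saw below 0.04 m and x of hole_plug_2 in the frame of green_bin between -0.066 and 0.066 m and y of hole_plug_2 in the frame of green_bin between -0.061 and 0.061 m and x of hole_saw in the frame of yellow_bin between -0.066 and 0.066 m and y of hole_saw in the frame of yellow_bin between -0.061 and 0.061 m and linear speed of each of hole_plug_1, hole_plug_2, hole_saw below 0.03 m/s and contact force between the fingers and hole_plug_1 below 0.1 N and contact force between the fingers and hole_plug_2 below 0.1 N and contact force between the fingers and hole_saw below 0.1 N), for 0.2 s.
2. the gripped pin reaches through the hole and keeps the zero button down for a second (value of joint zero_button above 0.0045 m and horizontal distance between pin_tip and zero_hole below 0.008 m and z of pin_tip in the frame of zero_hole below -0.022 m and contact force between the fingers and zero_pin above 1 N), for 1 s.
At the end, for the whole second after the job is handed in: Ends holding: fingers grip the pin, its tip is within 8 mm of the hole's axis and 22 mm or more below its mouth, the button is down 4.5 mm or more of 6; both plugs rest in the green bin and the saw in the yellow one (origins inside the walls, under 40 mm above the table) (all of step 2 and x of hole_plug_1 in the frame of green_bin between -0.066 and 0.066 m and y of hole_plug_1 in the frame of green_bin between -0.061 and 0.061 m and height (world z) of each of hole_plug_1, hole_plug_2, hole_saw below 0.04 m and x of hole_plug_2 in the frame of green_bin between -0.066 and 0.066 m and y of hole_plug_2 in the frame of green_bin between -0.061 and 0.061 m and x of hole_saw in the frame of yellow_bin between -0.066 and 0.066 m and y of hole_saw in the frame of yellow_bin between -0.061 and 0.061 m and linear speed of each of hole_plug_1, hole_plug_2, hole_saw below 0.03 m/s); the arm keeps its last pose, push and grip.
It fails at once if the zero button is pressed while the plugs and the hole saw are not all in their bins (value of joint zero_button above 0.003 m and not (x of hole_plug_1 in the frame of green_bin between -0.066 and 0.066 m and y of hole_plug_1 in the frame of green_bin between -0.061 and 0.061 m and height (world z) of each of hole_plug_1, hole_plug_2, hole_saw below 0.04 m and x of hole_plug_2 in the frame of green_bin between -0.066 and 0.066 m and y of hole_plug_2 in the frame of green_bin between -0.061 and 0.061 m and x of hole_saw in the frame of yellow_bin between -0.066 and 0.066 m and y of hole_saw in the frame of yellow_bin between -0.061 and 0.061 m)).
It fails at once if a bystander is shifted by more than 3 cm (distance of any of tape_measure, paint_can, cement_jar from where it was at the start of the episode above 0.03 m).
It also fails if it takes over 72 s, if anything falls off the work surface, if the arm or the gripper's body presses on something with over 40 N, if the wrist force passes 120 N, or if a joint passes its speed limit or range.

## Robot

A 7-joint arm with a two-finger parallel gripper is mounted at the origin on a cart in front of the work surface, level with it; the furniture and walls round the work are solid. World frame = base frame: x ahead of the robot, y to its left, z up, the work surface at z = 0. Lengths are in m, angles in rad, forces in N, time in s.
With the tool pointing down it reaches from about 0.425 to 0.875 m from the base axis. Payload 8.4 kg.
Tool frame: the origin (TCP) lies on the centre line of the jaws, within the pads' length; the fingertips stand 11 mm ahead of it and the grasp point (between the pads) lies 8 mm behind it; z points along the fingers, y is the line along which they close (so a half turn about z gives the same grasp; the last joint's range is limited). The gripper opens to 87 mm and grips with 3 to 60 N. Pads are 19 mm wide; open, the fingers measure 117 mm over their backs; the gripper's body (75 mm by 190 mm) begins 51 mm behind the grasp point.
Start: joints at [1.112, 0.333, 0.04, 1.465, -0.013, 1.343, -0.059], TCP at [0.229, -0.608, 0.234] pointing down, gripper open.
Joint ranges: [-2.58, 2.58], [-0.38, 2.09], [-1.3, 1.39], [0.25, 2.4], [-1.5, 4.64], [0.08, 2.09], [-2.65, 2.65]. Speed limits (rad/s): [2.22, 2.22, 2.79, 2.79, 3.14, 3.14, 3.14].

## Interface

Orientations are given as [roll, pitch, yaw] about the fixed x, y, z axes, in that order (R = Rz(yaw) Ry(pitch) Rx(roll)).
In Python, from cell import bot, viewer, job gives the robot as it stands. The module is installed in compiled form; this text tells all that it offers.
- The arm moves only by the tool send_rows, never from a script. Its argument "commands" is a list of rows, each an object with "twist": the turn, a rotation vector about the tool's x, y, z in rad, a list of three; "xyz": the shift along the tool's x, y, z in cm, a list of three; "gripper": the closure in counts, from 0 (fully open) to 255 (shut). In form: [{"twist": [ax, ay, az], "xyz": [dx, dy, dz], "gripper": gripper}, ...]. A call has 1 to 20 rows; each row shifts and turns the commanded pose from where the row before left it, along the tool's axes as they then stand; what a row does not reach is not made up. A row lasts 1/8 s, in which the tool goes at most 62.5 mm and 10.7 degrees, less where a joint would pass 70% of its speed; a pose out of reach is approached as far as the arm can. A call with a gripper value outside its range is refused whole. The fingers move at their own pace and stop on an object; "squeeze" is the grip in N (left out, the last holds). Time passes only in rows, so rows that do not move let the fingers close. It gives the time, the measured TCP pose, the force, the opening and the grip force at its end, in the units of the state.
- bot.get_obs(): the state, without advancing time (a new reading comes with each control period).
- viewer.camera(name): name is "side" or "top"; returns a dict with "image" (420x560x3 uint8, red, green, blue), "fov_y" (degrees; the focal length in pixels is half the picture's height over the tangent of half this angle, whatever the lens; pixels are square), "cx", "cy" (the principal point, pixels), "extrinsics" (4x4, takes a point from world to camera coordinates). Camera axes: x right, y down, z forward; pixel columns grow to the right and rows downward; lengths in m; the calibration is good to about 2 mm. A picture is of the moment at which its call begins. There is no depth.
- job.hand_in(): hands the job in; it is judged then, once.
The state is a dict: "t": time; "joints": joint angles; "qd": joint speeds; "joint_efforts": joint torques, N m; "tool_pos": TCP position; "orientation": TCP orientation; "contact_force": force on the tool from outside, world axes, zero at the start; "moment": the same for the moment, N m; "finger_gap": finger opening in m; "finger_force": force on a finger pad.
Only numpy, scipy, OpenCV 4.12 (cv2) and the standard library are available. Lean on these libraries where they do the work, as an engineer would, in place of code of your own. Each camera call takes 0.05 s, during which the arm holds its last target. There are 200 camera calls.

## Working session

There is one attempt and no reset: what is moved stays moved. The work goes in short steps, Python scripts to look and compute and a tool call to move; the robot and the scene stay as the last step left them, time stands still between calls to the robot, and variables do not carry over. Pictures are saved under pics/ and viewed, at most 10 in all, crops included, and the job is handed in when it is done.

Besides the shell and the picture viewer there is one more tool, called after "Request:" by a JSON object that holds its "name" and its "arguments". send_rows: Moves the arm, as the interface text tells. Its arguments: {"type":"object","properties":{"commands":{"type":"array"},"squeeze":{"type":"number"}},"required":["commands"]}

```bash
mkdir -p pics
cat > h.py <<'E'
import numpy as np,cv2
from cell import bot,viewer,job
def cam(n):
    c=viewer.camera(n);c['f']=210/np.tan(np.radians(c['fov_y']/2));return c
def ray(c,u,v):
    E=np.array(c['extrinsics']);R=E[:3,:3];t=E[:3,3]
    return -R.T@t, R.T@np.array([(u-c['cx'])/c['f'],(v-c['cy'])/c['f'],1])
def onz(c,u,v,z):
    o,d=ray(c,u,v);return o+d*(z-o[2])/d[2]
def proj(c,p):
    q=np.array(c['extrinsics'])@np.append(p,1);return c['f']*q[0]/q[2]+c['cx'],c['f']*q[1]/q[2]+c['cy']
E
python3 - <<'E'
from h import *
print(bot.get_obs())
for n in('top','side'):
    c=cam(n);print(n,c['fov_y'],c['cx'],c['cy'],np.round(c['extrinsics'],3).tolist())
    cv2.imwrite(f'pics/{n}0.png',cv2.resize(c['image'][:,:,::-1],(800,600),interpolation=cv2.INTER_CUBIC));cv2.imwrite(f'{n}_raw.png',c['image'][:,:,::-1])
E
```

```text
{'t': 0.0, 'joints': array([ 1.11184   ,  0.33392039,  0.03986396,  1.4662536 , -0.01335865,
        1.34325502, -0.05850175]), 'qd': array([ 0.00206156, -0.0013952 , -0.00036438, -0.00038019, -0.00202533,
       -0.00075359,  0.00160588]), 'joint_efforts': array([ 3.01853806e-04, -6.56361866e+01,  1.33514665e+00, -4.03806424e+01,
       -5.97931305e-02,  4.48374648e-02,  1.28263773e-04]), 'tool_pos': array([ 0.2286463 , -0.60800074,  0.23266163]), 'orientation': array([-3.14002799e+00,  1.44484076e-04,  3.59756358e-01]), 'contact_force': array([-0.37038617, -1.61625324, -0.47469241]), 'moment': array([-0.02438485, -0.04472792,  0.00239537]), 'finger_force': 0.0, 'finger_gap': 0.08710776355279833}
top 46.471118783912885 281.06430373827135 204.35771548427365 [[-0.033, -0.999, -0.004, 0.083], [-0.977, 0.033, -0.212, 0.562], [0.212, -0.003, -0.977, 1.357], [0.0, 0.0, 0.0, 1.0]]
side 47.624050196383365 275.7023989355783 210.0945334589074 [[-0.963, -0.268, 0.006, 0.57], [-0.126, 0.433, -0.892, 0.105], [0.237, -0.86, -0.451, 1.137], [0.0, 0.0, 0.0, 1.0]]
```

View pics/top0.png

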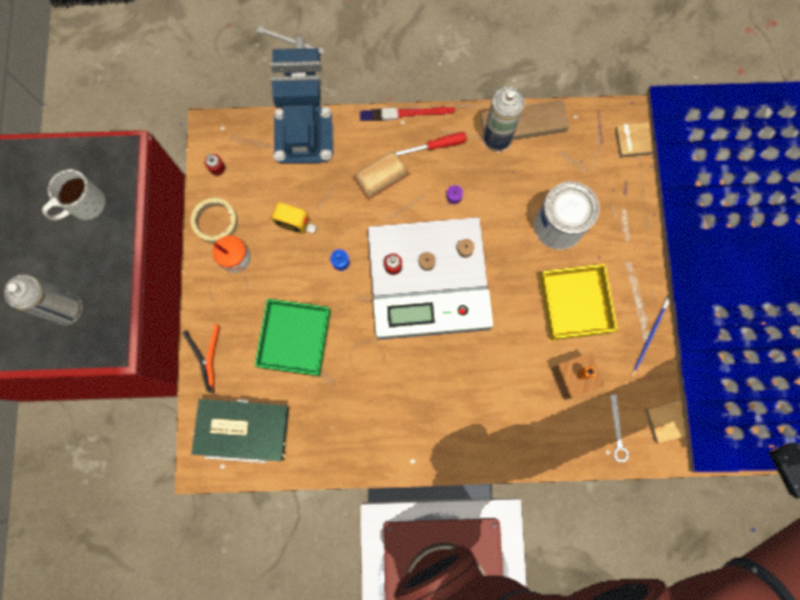

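View pics/side0.png

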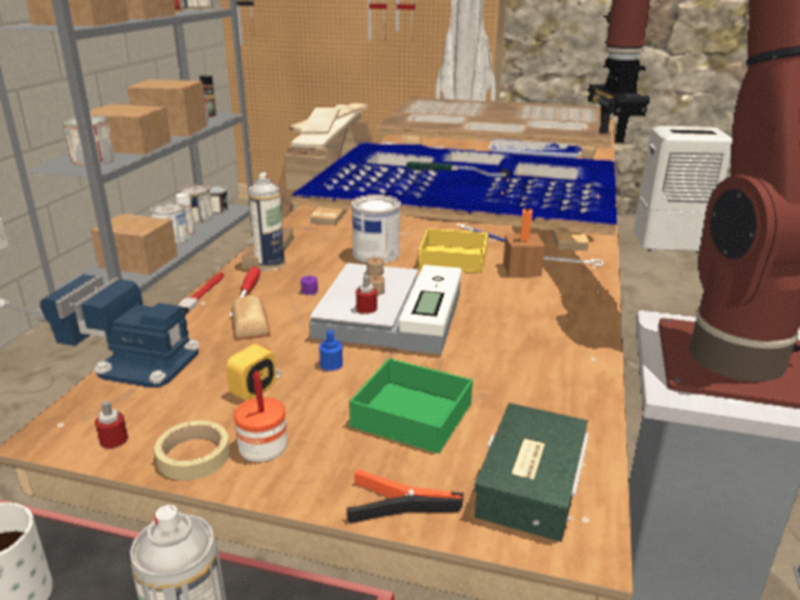

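Top view (800x600): the saw on the pan is at (393,263) and the wooden plugs at (428,260) and (466,247). The green bin is at (293,337), the yellow bin at (579,301), the hole at (463,311) and the pin in its stand at (590,372).

Candidates:
- **Saws:** red at (393,263), blue at (340,260), red by the vice at (214,163). The red one on the pan fits.
- **Plugs:** wooden at (428,260) and (466,247), purple at (455,194). The two wooden ones on the pan fit.

Next I measure, with a crop to confirm.

Run:
```python
from h import *
c=cam('top');im=c['image'];s=cam('side')
a=cv2.resize(im[140:290,230:440,::-1],None,fx=3.8,fy=3.8,interpolation=cv2.INTER_CUBIC)
cv2.imwrite('pics/crop.png',a)
def blobs(c,lo,hi,box,mn=8):
    hsv=cv2.cvtColor(c['image'],cv2.COLOR_RGB2HSV)
    m=cv2.inRange(hsv,lo,hi);k=np.zeros_like(m);x0,y0,x1,y1=box;k[y0:y1,x0:x1]=m[y0:y1,x0:x1]
    cs,_=cv2.findContours(k,cv2.RETR_EXTERNAL,cv2.CHAIN_APPROX_NONE)
    return [x for x in cs if len(x)>=mn],k
def show(nm,c,lo,hi,box,z,poly=False):
    for x in blobs(c,lo,hi,box)[0]:
        (u,v),(w,h),an=cv2.minAreaRect(x);p=onz(c,u,v,z)
        print(nm,np.round((u,v,w,h,cv2.contourArea(x)),1),np.round(p,3))
        if poly: 
            q=np.array([onz(c,*k,z)[:2] for k in x[:,0].astype(float)],np.float32); print('  rect',cv2.minAreaRect(q))
show('green',c,(50,120,40),(80,255,255),(170,200,240,270),.045,True)
show('yellow',c,(22,150,80),(35,255,255),(370,175,440,245),.045,True)
show('pin',c,(5,180,120),(14,255,255),(380,235,440,290),.136)
show('saw',c,(170,100,60),(180,255,255),(260,165,300,200),.052)
show('saw',c,(0,150,60),(4,255,255),(260,165,300,200),.09)
show('plug',c,(5,60,60),(20,255,255),(286,160,345,200),.08)
show('btn',c,(0,150,80),(5,255,255),(315,205,335,228),.04)
show('btn',c,(170,100,80),(180,255,255),(315,205,335,228),.04)
# white scale
g=cv2.inRange(cv2.cvtColor(im,cv2.COLOR_RGB2HSV),(0,0,120),(180,50,255));k=np.zeros_like(g);k[145:240,250:350]=g[145:240,250:350]
x=max(cv2.findContours(k,cv2.RETR_EXTERNAL,cv2.CHAIN_APPROX_NONE)[0],key=cv2.contourArea)
q=np.array([onz(c,*t,.055)[:2] for t in x[:,0].astype(float)],np.float32);print('scale',cv2.minAreaRect(q))
show('pin side',s,(5,180,120),(14,255,255),(350,140,385,175),.1)
```

```text
green [ 204.5  235.6   45.2   48.7 2061.5] [0.483 0.289 0.045]
  rect ((0.4842933118343353, 0.2884420156478882), (0.13072089850902557, 0.13956110179424286), 80.02405548095703)
yellow [ 404.5  210.6   50.3   47.5 2197. ] [ 0.537 -0.295  0.045]
  rect ((0.5379290580749512, -0.2944607734680176), (0.14424015581607819, 0.13871599733829498), 4.9389424324035645)
pin [410.  260.9   7.9  12.6  53.5] [ 0.383 -0.274  0.136]
saw [274.5 188.    4.    9.   18. ] [0.607 0.082 0.09 ]
plug [298.8 182.1  11.6  11.2  96.5] [0.625 0.011 0.08 ]
plug [325.5 172.5  11.3  11.3  98. ] [ 0.651 -0.067  0.08 ]
plug [340.  179.5  39.    8.  203.5] [ 0.628 -0.108  0.08 ]
scale ((0.5962883234024048, 0.008364908397197723), (0.2345568835735321, 0.23566801846027374), 3.3118348121643066)
pin side [367.5 157.   20.    5.   74. ] [ 0.387 -0.293  0.1  ]
```

View pics/crop.png

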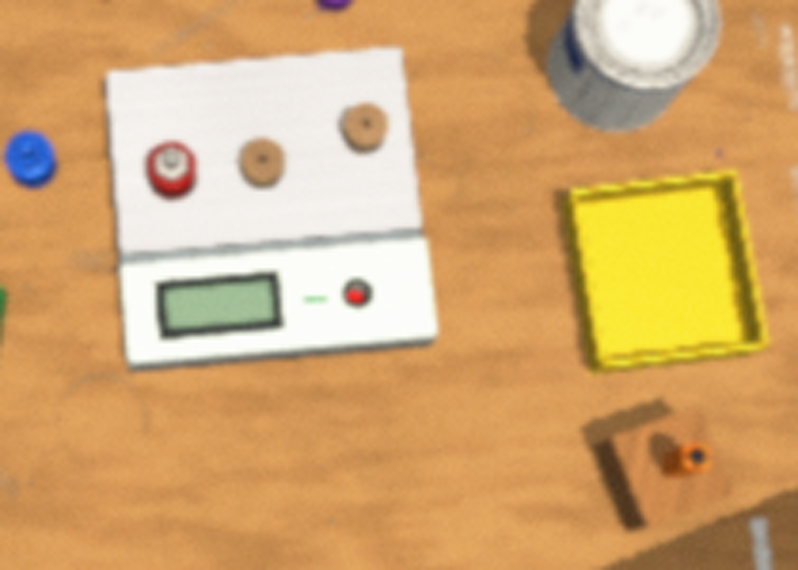

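The crop confirms the red saw on the pan at left, the two wooden plugs in the middle and at right, the red button at crop (357,292) and the pin cap at crop (697,457). Blue and purple look-alikes are off the pan.

```bash
cat >> h.py <<'E'
def goto(x,y,z,yaw=None):
    o=bot.get_obs();ps=o['orientation'][2];d=np.array([x,y,z])-o['tool_pos']
    c,s=np.cos(ps),np.sin(ps)
    print('tool cm',np.round(100*np.array([c*d[0]+s*d[1],s*d[0]-c*d[1],-d[2]]),2),'pos',np.round(o['tool_pos'],4),'rpy',np.round(o['orientation'],4),'twz',None if yaw is None else round(ps-yaw,3))
E
python3 - <<'E'
from h import *
c=cam('top')
im=cv2.imread('top_raw.png');hsv=cv2.cvtColor(im,cv2.COLOR_BGR2HSV)
f=lambda a,b:(230+a/3.8,140+b/3.8)
print('hole',onz(c,*f(357,292),.063),'saw top',onz(c,*f(171,156),.116),'pin cap',onz(c,*f(697,456),.139))
# saw cup: red both hues
m=cv2.inRange(hsv,(0,120,50),(8,255,255))|cv2.inRange(hsv,(165,120,50),(180,255,255));k=np.zeros_like(m);k[165:205,260:290]=m[165:205,260:290]
v,u=np.nonzero(k);print('cup px',u.min(),u.max(),v.min(),v.max(),onz(c,(u.min()+u.max())/2,v.max(),.07))
# scale outline per edges of hull
g=cv2.inRange(hsv,(0,0,120),(180,50,255));k=np.zeros_like(g);k[145:240,250:350]=g[145:240,250:350]
x=max(cv2.findContours(k,cv2.RETR_EXTERNAL,cv2.CHAIN_APPROX_NONE)[0],key=cv2.contourArea)
b=cv2.boxPoints(cv2.minAreaRect(x));print([np.round(onz(c,*t,.055)[:2],3).tolist() for t in b])
ht=onz(c,*f(357,292),.063);yaw=np.radians(3.3);R=np.array([[np.cos(yaw),-np.sin(yaw)],[np.sin(yaw),np.cos(yaw)]])
print('hole from scale',np.array([.596,.008])+R@[-.08,-.06])
for nm,(a,b) in dict(tl=(607,437),bl=(640,527),br=(730,492)).items(): print(nm,onz(c,*f(a,b),.07)[:2])
print('can top',onz(c,*f(645,25),.122))
E
```

```text
hole [ 0.52345381 -0.05739861  0.063     ] saw top [0.62040586 0.07956026 0.116     ] pin cap [ 0.38431622 -0.28255233  0.139     ]
cup px 269 280 179 191 [0.60300815 0.08229114 0.07      ]
[[0.707, 0.133], [0.72, -0.11], [0.485, -0.115], [0.473, 0.119]]
hole from scale [ 0.5195865  -0.05650563]
tl [ 0.40685646 -0.23590058]
bl [ 0.34023684 -0.25474976]
br [ 0.3634598  -0.32293005]
can top [ 0.70779467 -0.27736571  0.122     ]
```

Request:
{"name": "send_rows", "arguments": {"commands": [{"twist": [0, 0, -0.173], "xyz": [0, 0, 0], "gripper": 0}, {"twist": [0, 0, -0.173], "xyz": [0, 0, 0], "gripper": 0}, {"twist": [0, 0, -0.173], "xyz": [0, 0, 0], "gripper": 0}, {"twist": [0, 0, -0.173], "xyz": [0, 0, 0], "gripper": 0}, {"twist": [0, 0, -0.173], "xyz": [0, 0, 0], "gripper": 0}, {"twist": [0, 0, -0.173], "xyz": [0, 0, 0], "gripper": 0}, {"twist": [0, 0, -0.173], "xyz": [0, 0, 0], "gripper": 0}, {"twist": [0, 0, 0], "xyz": [0, 0, 0], "gripper": 0}, {"twist": [0, 0, 0], "xyz": [0, 0, 0], "gripper": 0}]}}

```text
t: 1.38
tool_pos: [0.2287, -0.6084, 0.2335]
orientation: [-3.142, -0.0, 1.567]
contact_force: [0.0, 1.2, -0.1]
finger_gap: 0.0874
finger_force: 0.0
```

Request:
{"name": "send_rows", "arguments": {"commands": [{"twist": [0, 0, 0], "xyz": [3.87, 3.02, 0], "gripper": 0}, {"twist": [0, 0, 0], "xyz": [3.87, 3.02, 0], "gripper": 0}, {"twist": [0, 0, 0], "xyz": [3.87, 3.02, 0], "gripper": 0}, {"twist": [0, 0, 0], "xyz": [3.87, 3.02, 0], "gripper": 0}, {"twist": [0, 0, 0], "xyz": [3.87, 3.02, 0], "gripper": 0}, {"twist": [0, 0, 0], "xyz": [3.87, 3.02, 0], "gripper": 0}, {"twist": [0, 0, 0], "xyz": [3.87, 3.02, 0], "gripper": 0}, {"twist": [0, 0, 0], "xyz": [3.87, 3.02, 0], "gripper": 0}, {"twist": [0, 0, 0], "xyz": [3.87, 3.02, 0], "gripper": 0}, {"twist": [0, 0, 0], "xyz": [3.87, 3.02, 0], "gripper": 0}, {"twist": [0, 0, 0], "xyz": [3.87, 3.02, 2], "gripper": 0}, {"twist": [0, 0, 0], "xyz": [3.87, 3.02, 3], "gripper": 0}, {"twist": [0, 0, 0], "xyz": [3.87, 3.02, 3], "gripper": 0}, {"twist": [0, 0, 0], "xyz": [3.87, 3.02, 3], "gripper": 0}, {"twist": [0, 0, 0], "xyz": [0, 0, 0], "gripper": 0}, {"twist": [0, 0, 0], "xyz": [0, 0, 0], "gripper": 0}]}}

```text
t: 3.38
tool_pos: [0.6516, -0.067, 0.1235]
orientation: [-3.141, 0.0, 1.569]
contact_force: [0.0, -0.7, 0.7]
finger_gap: 0.0871
finger_force: 0.0
```

Run:
```python
from h import *
goto(.651,-.067,.068)
c=cam('top');s=cam('side')
print('tcp px',proj(c,bot.get_obs()['tool_pos']))
a=cv2.resize(c['image'][130:250,240:400,::-1],(560,420),interpolation=cv2.INTER_CUBIC)
b=cv2.resize(s['image'][140:260,200:360,::-1],(560,420),interpolation=cv2.INTER_CUBIC)
cv2.imwrite('pics/a1.png',cv2.resize(np.hstack([a,b]),(800,300)))
```

```text
tool cm [ 0.   -0.06  5.55] pos [ 0.6516 -0.067   0.1235] rpy [-3.1412e+00  4.0000e-04  1.5690e+00] twz None
tcp px (np.float64(327.2527153297696), np.float64(167.7502322830626))
```

View pics/a1.png

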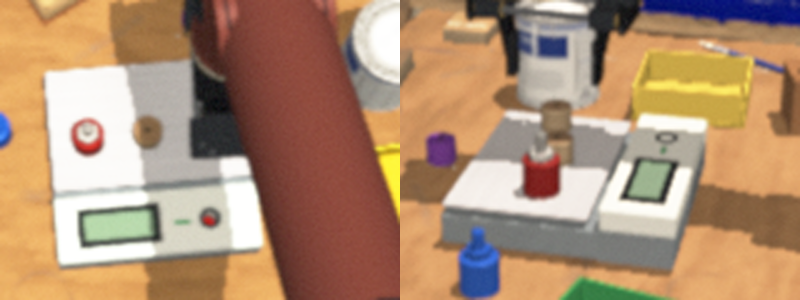

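The side view shows the open fingers straddling the right-hand plug at (555,110). Descend and grip.

Request:
{"name": "send_rows", "arguments": {"commands": [{"twist": [0, 0, 0], "xyz": [0, 0, 2], "gripper": 0}, {"twist": [0, 0, 0], "xyz": [0, 0, 2], "gripper": 0}, {"twist": [0, 0, 0], "xyz": [0, 0, 1.5], "gripper": 0}, {"twist": [0, 0, 0], "xyz": [0, 0, 0], "gripper": 0}, {"twist": [0, 0, 0], "xyz": [0, 0, 0], "gripper": 255}, {"twist": [0, 0, 0], "xyz": [0, 0, 0], "gripper": 255}, {"twist": [0, 0, 0], "xyz": [0, 0, 0], "gripper": 255}, {"twist": [0, 0, 0], "xyz": [0, 0, 0], "gripper": 255}, {"twist": [0, 0, 0], "xyz": [0, 0, 0], "gripper": 255}, {"twist": [0, 0, 0], "xyz": [0, 0, 0], "gripper": 255}, {"twist": [0, 0, 0], "xyz": [0, 0, -3], "gripper": 255}, {"twist": [0, 0, 0], "xyz": [0, 0, -4], "gripper": 255}, {"twist": [0, 0, 0], "xyz": [0, 0, -4], "gripper": 255}], "squeeze": 20}}

```text
t: 5.1
tool_pos: [0.6514, -0.0665, 0.1796]
orientation: [-3.141, -0.0, 1.571]
contact_force: [0.3, 0.2, -0.0]
finger_gap: 0.0337
finger_force: 20.0
```

Request:
{"name": "send_rows", "arguments": {"commands": [{"twist": [0, 0, 0], "xyz": [3.65, -1.87, 0], "gripper": 255}, {"twist": [0, 0, 0], "xyz": [3.65, -1.87, 0], "gripper": 255}, {"twist": [0, 0, 0], "xyz": [3.65, -1.87, 0], "gripper": 255}, {"twist": [0, 0, 0], "xyz": [3.65, -1.87, 0], "gripper": 255}, {"twist": [0, 0, 0], "xyz": [3.65, -1.87, 0], "gripper": 255}, {"twist": [0, 0, 0], "xyz": [3.65, -1.87, 0], "gripper": 255}, {"twist": [0, 0, 0], "xyz": [3.65, -1.87, 0], "gripper": 255}, {"twist": [0, 0, 0], "xyz": [3.65, -1.87, 0], "gripper": 255}, {"twist": [0, 0, 0], "xyz": [3.65, -1.87, 0], "gripper": 255}, {"twist": [0, 0, 0], "xyz": [0, 0, 4], "gripper": 255}, {"twist": [0, 0, 0], "xyz": [0, 0, 4], "gripper": 255}, {"twist": [0, 0, 0], "xyz": [0, 0, 4], "gripper": 255}, {"twist": [0, 0, 0], "xyz": [0, 0, 2.5], "gripper": 255}, {"twist": [0, 0, 0], "xyz": [0, 0, 0], "gripper": 255}, {"twist": [0, 0, 0], "xyz": [0, 0, 0], "gripper": 110}, {"twist": [0, 0, 0], "xyz": [0, 0, 0], "gripper": 110}, {"twist": [0, 0, 0], "xyz": [0, 0, 0], "gripper": 110}, {"twist": [0, 0, 0], "xyz": [0, 0, -3], "gripper": 110}, {"twist": [0, 0, 0], "xyz": [0, 0, -4], "gripper": 110}, {"twist": [0, 0, 0], "xyz": [0, 0, -4], "gripper": 110}]}}

```text
t: 7.6
tool_pos: [0.4833, 0.2619, 0.1452]
orientation: [3.141, -0.0, 1.571]
contact_force: [1.5, 0.0, 1.1]
finger_gap: 0.0494
finger_force: 0.0
```

Run:
```python
from h import *
goto(.625,.011,.16)
```

```text
tool cm [-25.09  14.17  -1.48] pos [0.4833 0.2619 0.1452] rpy [ 3.1413e+00 -2.0000e-04  1.5708e+00] twz None
```

Request:
{"name": "send_rows", "arguments": {"commands": [{"twist": [0, 0, 0], "xyz": [-3.58, 2.02, -1.5], "gripper": 0}, {"twist": [0, 0, 0], "xyz": [-3.58, 2.02, 0], "gripper": 0}, {"twist": [0, 0, 0], "xyz": [-3.58, 2.02, 0], "gripper": 0}, {"twist": [0, 0, 0], "xyz": [-3.58, 2.02, 0], "gripper": 0}, {"twist": [0, 0, 0], "xyz": [-3.58, 2.02, 0], "gripper": 0}, {"twist": [0, 0, 0], "xyz": [-3.58, 2.02, 0], "gripper": 0}, {"twist": [0, 0, 0], "xyz": [-3.6, 2.05, 0], "gripper": 0}, {"twist": [0, 0, 0], "xyz": [0, 0, 0], "gripper": 0}, {"twist": [0, 0, 0], "xyz": [0, 0, 3], "gripper": 0}, {"twist": [0, 0, 0], "xyz": [0, 0, 3], "gripper": 0}, {"twist": [0, 0, 0], "xyz": [0, 0, 2.2], "gripper": 0}, {"twist": [0, 0, 0], "xyz": [0, 0, 1], "gripper": 0}, {"twist": [0, 0, 0], "xyz": [0, 0, 0], "gripper": 0}, {"twist": [0, 0, 0], "xyz": [0, 0, 0], "gripper": 255}, {"twist": [0, 0, 0], "xyz": [0, 0, 0], "gripper": 255}, {"twist": [0, 0, 0], "xyz": [0, 0, 0], "gripper": 255}, {"twist": [0, 0, 0], "xyz": [0, 0, 0], "gripper": 255}, {"twist": [0, 0, 0], "xyz": [0, 0, 0], "gripper": 255}, {"twist": [0, 0, 0], "xyz": [0, 0, 0], "gripper": 255}]}}

```text
t: 9.98
tool_pos: [0.625, 0.0111, 0.0666]
orientation: [-3.142, -0.0, 1.571]
contact_force: [-0.6, 0.2, 0.5]
finger_gap: 0.0348
finger_force: 0.0
```

Request:
{"name": "send_rows", "arguments": {"commands": [{"twist": [0, 0, 0], "xyz": [0, 0, 0], "gripper": 255}, {"twist": [0, 0, 0], "xyz": [0, 0, 0], "gripper": 255}, {"twist": [0, 0, 0], "xyz": [0, 0, -4], "gripper": 255}, {"twist": [0, 0, 0], "xyz": [0, 0, -4], "gripper": 255}, {"twist": [0, 0, 0], "xyz": [0, 0, -4], "gripper": 255}]}}

```text
t: 10.6
tool_pos: [0.6249, 0.0112, 0.1878]
orientation: [-3.141, -0.0, 1.571]
contact_force: [1.1, -0.0, 0.4]
finger_gap: 0.0336
finger_force: 20.0
```

Request:
{"name": "send_rows", "arguments": {"commands": [{"twist": [0, 0, 0], "xyz": [3.38, -1.58, 0], "gripper": 255}, {"twist": [0, 0, 0], "xyz": [3.38, -1.58, 0], "gripper": 255}, {"twist": [0, 0, 0], "xyz": [3.38, -1.58, 0], "gripper": 255}, {"twist": [0, 0, 0], "xyz": [3.38, -1.58, 0], "gripper": 255}, {"twist": [0, 0, 0], "xyz": [3.38, -1.58, 0], "gripper": 255}, {"twist": [0, 0, 0], "xyz": [3.38, -1.58, 0], "gripper": 255}, {"twist": [0, 0, 0], "xyz": [3.38, -1.58, 0], "gripper": 255}, {"twist": [0, 0, 0], "xyz": [3.38, -1.58, 0], "gripper": 255}, {"twist": [0, 0, 0], "xyz": [3.36, -1.56, 0], "gripper": 255}, {"twist": [0, 0, 0], "xyz": [0, 0, 4], "gripper": 255}, {"twist": [0, 0, 0], "xyz": [0, 0, 4], "gripper": 255}, {"twist": [0, 0, 0], "xyz": [0, 0, 4], "gripper": 255}, {"twist": [0, 0, 0], "xyz": [0, 0, 3.2], "gripper": 255}, {"twist": [0, 0, 0], "xyz": [0, 0, 0], "gripper": 255}, {"twist": [0, 0, 0], "xyz": [0, 0, 0], "gripper": 110}, {"twist": [0, 0, 0], "xyz": [0, 0, 0], "gripper": 110}, {"twist": [0, 0, 0], "xyz": [0, 0, 0], "gripper": 110}, {"twist": [0, 0, 0], "xyz": [0, 0, -4], "gripper": 110}, {"twist": [0, 0, 0], "xyz": [0, 0, -5], "gripper": 110}, {"twist": [0, 0, 0], "xyz": [0, 0, -4], "gripper": 110}]}}

```text
t: 13.1
tool_pos: [0.4833, 0.3155, 0.1672]
orientation: [3.14, -0.001, 1.571]
contact_force: [0.5, 0.7, -0.6]
finger_gap: 0.0498
finger_force: 0.0
```

Run:
```python
from h import *
goto(.621,.080,.165)
s=cam('side')
cv2.imwrite('pics/a2.png',cv2.resize(s['image'][170:330,200:400,::-1],(750,600),interpolation=cv2.INTER_CUBIC))
```

```text
tool cm [-23.55  13.77   0.22] pos [0.4833 0.3155 0.1672] rpy [ 3.1399e+00 -9.0000e-04  1.5709e+00] twz None
```

View pics/a2.png

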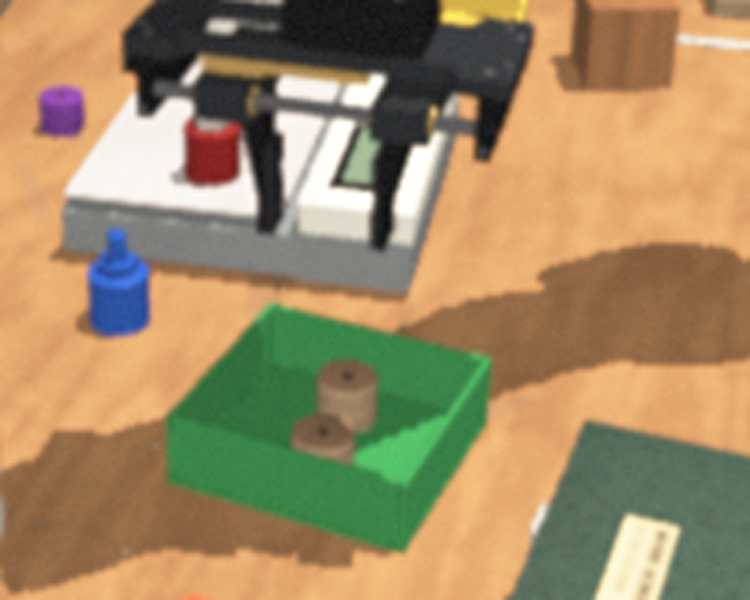

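Both plugs stand in the green bin, at (345,395) and (322,440). The saw is next.

Request:
{"name": "send_rows", "arguments": {"commands": [{"twist": [0, 0, 0], "xyz": [-3.36, 1.97, 0], "gripper": 0}, {"twist": [0, 0, 0], "xyz": [-3.36, 1.97, 0], "gripper": 0}, {"twist": [0, 0, 0], "xyz": [-3.36, 1.97, 0], "gripper": 0}, {"twist": [0, 0, 0], "xyz": [-3.36, 1.97, 0], "gripper": 0}, {"twist": [0, 0, 0], "xyz": [-3.36, 1.97, 0], "gripper": 0}, {"twist": [0, 0, 0], "xyz": [-3.36, 1.97, 0], "gripper": 0}, {"twist": [0, 0, 0], "xyz": [-3.36, 1.97, 0], "gripper": 0}, {"twist": [0, 0, 0], "xyz": [0, 0, 0], "gripper": 0}, {"twist": [0, 0, 0], "xyz": [0, 0, 4], "gripper": 0}, {"twist": [0, 0, 0], "xyz": [0, 0, 3], "gripper": 0}, {"twist": [0, 0, 0], "xyz": [0, 0, 2.8], "gripper": 0}, {"twist": [0, 0, 0], "xyz": [0, 0, 0], "gripper": 0}, {"twist": [0, 0, 0], "xyz": [0, 0, 0], "gripper": 255}, {"twist": [0, 0, 0], "xyz": [0, 0, 0], "gripper": 255}, {"twist": [0, 0, 0], "xyz": [0, 0, 0], "gripper": 255}, {"twist": [0, 0, 0], "xyz": [0, 0, 0], "gripper": 255}, {"twist": [0, 0, 0], "xyz": [0, 0, 0], "gripper": 255}, {"twist": [0, 0, 0], "xyz": [0, 0, 0], "gripper": 255}, {"twist": [0, 0, 0], "xyz": [0, 0, 0], "gripper": 255}, {"twist": [0, 0, 0], "xyz": [0, 0, 0], "gripper": 255}], "squeeze": 30}}

```text
t: 15.65
tool_pos: [0.621, 0.0799, 0.0666]
orientation: [-3.142, 0.0, 1.571]
contact_force: [-0.2, -0.3, 0.1]
finger_gap: 0.0375
finger_force: 30.0
```

Request:
{"name": "send_rows", "arguments": {"commands": [{"twist": [0, 0, 0], "xyz": [0, 0, -5], "gripper": 255}, {"twist": [0, 0, 0], "xyz": [0, 0, -5], "gripper": 255}, {"twist": [0, 0, 0], "xyz": [-3.75, -0.92, 0], "gripper": 255}, {"twist": [0, 0, 0], "xyz": [-3.75, -0.92, 0], "gripper": 255}, {"twist": [0, 0, 0], "xyz": [-3.75, -0.92, 0], "gripper": 255}, {"twist": [0, 0, 0], "xyz": [-3.75, -0.92, 0], "gripper": 255}, {"twist": [0, 0, 0], "xyz": [-3.75, -0.92, 0], "gripper": 255}, {"twist": [0, 0, 0], "xyz": [-3.75, -0.92, 0], "gripper": 255}, {"twist": [0, 0, 0], "xyz": [-3.75, -0.92, 0], "gripper": 255}, {"twist": [0, 0, 0], "xyz": [-3.75, -0.92, 0], "gripper": 255}, {"twist": [0, 0, 0], "xyz": [-3.75, -0.92, 0], "gripper": 255}, {"twist": [0, 0, 0], "xyz": [-3.75, -0.92, 0], "gripper": 255}, {"twist": [0, 0, 0], "xyz": [0, 0, 4], "gripper": 255}, {"twist": [0, 0, 0], "xyz": [0, 0, 4], "gripper": 255}, {"twist": [0, 0, 0], "xyz": [0, 0, 3.5], "gripper": 255}, {"twist": [0, 0, 0], "xyz": [0, 0, 2.6], "gripper": 255}, {"twist": [0, 0, 0], "xyz": [0, 0, 0], "gripper": 255}, {"twist": [0, 0, 0], "xyz": [0, 0, 0], "gripper": 110}, {"twist": [0, 0, 0], "xyz": [0, 0, 0], "gripper": 110}, {"twist": [0, 0, 0], "xyz": [0, 0, 0], "gripper": 110}]}}

```text
t: 18.15
tool_pos: [0.5296, -0.2954, 0.0267]
orientation: [3.14, 0.001, 1.571]
contact_force: [-0.4, 0.4, -0.1]
finger_gap: 0.0486
finger_force: 0.0
```

Request:
{"name": "send_rows", "arguments": {"commands": [{"twist": [0, 0, 0], "xyz": [0, 0, -4], "gripper": 110}, {"twist": [0, 0, 0], "xyz": [0, 0, -5], "gripper": 110}, {"twist": [0, 0, 0], "xyz": [0, 0, -6], "gripper": 110}, {"twist": [0, 0, 0], "xyz": [0, 0, -6], "gripper": 110}, {"twist": [0, 0, 0], "xyz": [5, 0, 0], "gripper": 110}, {"twist": [0, 0, 0], "xyz": [5, 0, 0], "gripper": 110}, {"twist": [0, 0, 0], "xyz": [5, 0, 0], "gripper": 110}, {"twist": [0, 0, 0], "xyz": [5, 0, 0], "gripper": 110}, {"twist": [0, 0, 0], "xyz": [0, 0, 0], "gripper": 110}, {"twist": [0, 0, 0], "xyz": [0, 0, 0], "gripper": 110}]}}

```text
t: 19.4
tool_pos: [0.529, -0.0956, 0.236]
orientation: [3.141, 0.001, 1.571]
contact_force: [-0.2, 0.0, 0.2]
finger_gap: 0.0493
finger_force: 0.0
```

Run:
```python
from h import *
c=cam('top');s=cam('side');goto(.384,-.280,.2)
a=cv2.resize(c['image'][185:285,370:440,::-1],(420,600),interpolation=cv2.INTER_CUBIC)
b=cv2.resize(s['image'][130:190,335:385,::-1],(380,456),interpolation=cv2.INTER_CUBIC)
k=np.zeros((600,800,3),np.uint8);k[:,:420]=a;k[:456,420:]=b
cv2.imwrite('pics/a3.png',k)
```

```text
tool cm [-18.38 -14.45   3.57] pos [ 0.5289 -0.0965  0.2357] rpy [3.1415e+00 4.0000e-04 1.5688e+00] twz None
```

View pics/a3.png

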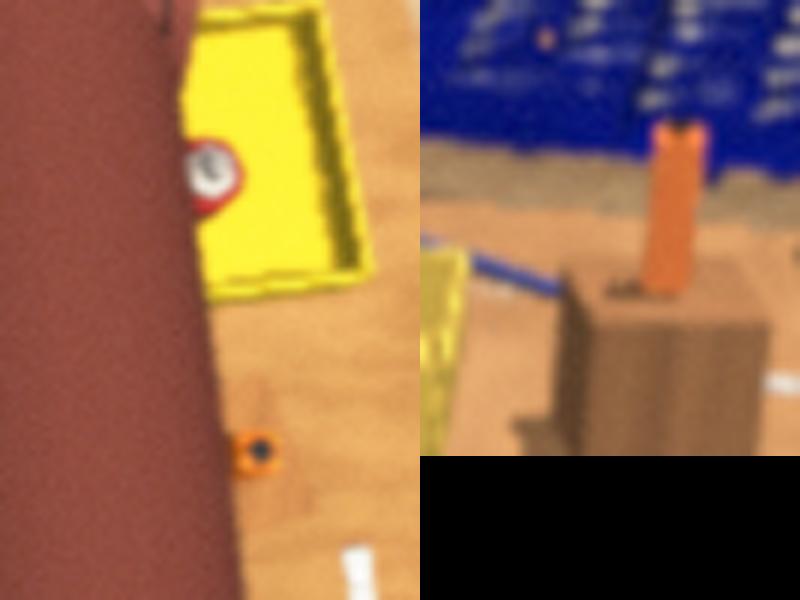

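The saw stands in the yellow bin at (212,175). The pin handle at (258,450) is square with its stand, at a yaw of about 17°. I turn the jaws to match and move over it.

Request:
{"name": "send_rows", "arguments": {"commands": [{"twist": [0, 0, -0.15], "xyz": [0, 0, 0], "gripper": 60}, {"twist": [0, 0, -0.15], "xyz": [0, 0, 0], "gripper": 60}, {"twist": [0, 0, 0], "xyz": [-2.68, -3.85, 0], "gripper": 60}, {"twist": [0, 0, 0], "xyz": [-2.68, -3.85, 0], "gripper": 60}, {"twist": [0, 0, 0], "xyz": [-2.68, -3.85, 0], "gripper": 60}, {"twist": [0, 0, 0], "xyz": [-2.68, -3.85, 0], "gripper": 60}, {"twist": [0, 0, 0], "xyz": [-2.68, -3.85, 0], "gripper": 60}, {"twist": [0, 0, 0], "xyz": [0, 0, 3], "gripper": 60}, {"twist": [0, 0, 0], "xyz": [0, 0, 3], "gripper": 60}, {"twist": [0, 0, 0], "xyz": [0, 0, 0], "gripper": 60}, {"twist": [0, 0, 0], "xyz": [0, 0, 0], "gripper": 60}]}}

```text
t: 20.88
tool_pos: [0.3849, -0.2807, 0.1766]
orientation: [3.141, 0.001, 1.87]
contact_force: [0.0, -0.2, 0.2]
finger_gap: 0.0667
finger_force: 0.0
```

Run:
```python
from h import *
s=cam('side');goto(.3845,-.281,.107,1.867)
print(proj(s,bot.get_obs()['tool_pos']),proj(s,[.3845,-.281,.139]))
cv2.imwrite('pics/a4.png',cv2.resize(s['image'][90:200,320:430,::-1],(600,600),interpolation=cv2.INTER_CUBIC))
```

```text
tool cm [-0.02 -0.08  6.99] pos [ 0.3852 -0.2806  0.1769] rpy [3.1406e+00 1.3000e-03 1.8703e+00] twz 0.003
(np.float64(369.96835426206223), np.float64(133.6960788441192)) (np.float64(368.99936073479904), np.float64(146.04145755883138))
```

View pics/a4.png

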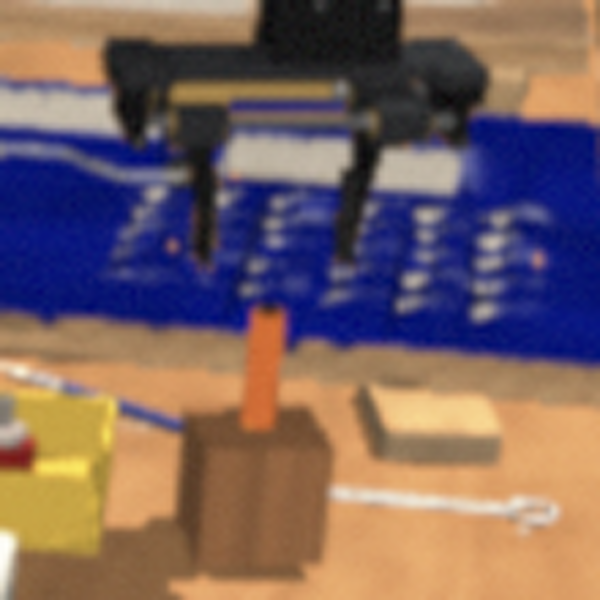

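The pin top at crop (268,308) is pixel (369,146), which matches the predicted (369,146). Descend and grip.

Request:
{"name": "send_rows", "arguments": {"commands": [{"twist": [0, 0, 0], "xyz": [0, -0.05, 2], "gripper": 60}, {"twist": [0, 0, 0], "xyz": [0, 0, 2], "gripper": 60}, {"twist": [0, 0, 0], "xyz": [0, 0, 2], "gripper": 60}, {"twist": [0, 0, 0], "xyz": [0, 0, 1], "gripper": 60}, {"twist": [0, 0, 0], "xyz": [0, 0, 0], "gripper": 60}, {"twist": [0, 0, 0], "xyz": [0, 0, 0], "gripper": 255}, {"twist": [0, 0, 0], "xyz": [0, 0, 0], "gripper": 255}, {"twist": [0, 0, 0], "xyz": [0, 0, 0], "gripper": 255}, {"twist": [0, 0, 0], "xyz": [0, 0, 0], "gripper": 255}, {"twist": [0, 0, 0], "xyz": [0, 0, 0], "gripper": 255}, {"twist": [0, 0, 0], "xyz": [0, 0, 0], "gripper": 255}, {"twist": [0, 0, 0], "xyz": [0, 0, 0], "gripper": 255}, {"twist": [0, 0, 0], "xyz": [0, 0, 0], "gripper": 255}], "squeeze": 45}}

```text
t: 22.55
tool_pos: [0.3842, -0.2801, 0.1056]
orientation: [3.142, -0.0, 1.871]
contact_force: [0.5, 0.3, 0.5]
finger_gap: 0.0182
finger_force: 43.6
```

Request:
{"name": "send_rows", "arguments": {"commands": [{"twist": [0, 0, 0], "xyz": [0, 0, -2], "gripper": 255}, {"twist": [0, 0, 0], "xyz": [0, 0, -3], "gripper": 255}, {"twist": [0, 0, 0], "xyz": [0, 0, -3], "gripper": 255}, {"twist": [0, 0, 0], "xyz": [0, 0, -2], "gripper": 255}, {"twist": [0, 0, 0], "xyz": [0, 0, 0], "gripper": 255}, {"twist": [0, 0, 0], "xyz": [2.88, 3.28, 0], "gripper": 255}, {"twist": [0, 0, 0], "xyz": [2.88, 3.28, 0], "gripper": 255}, {"twist": [0, 0, 0], "xyz": [2.88, 3.28, 0], "gripper": 255}, {"twist": [0, 0, 0], "xyz": [2.88, 3.28, 0], "gripper": 255}, {"twist": [0, 0, 0], "xyz": [2.88, 3.28, 0], "gripper": 255}, {"twist": [0, 0, 0], "xyz": [2.85, 3.3, 0], "gripper": 255}, {"twist": [0, 0, 0], "xyz": [0, 0, 1], "gripper": 255}, {"twist": [0, 0, 0], "xyz": [0, 0, 1], "gripper": 255}, {"twist": [0, 0, 0], "xyz": [0, 0, 0], "gripper": 255}, {"twist": [0, 0, 0], "xyz": [0, 0, 0], "gripper": 255}]}}

```text
t: 24.42
tool_pos: [0.5211, -0.058, 0.1855]
orientation: [-3.141, 0.0, 1.869]
contact_force: [1.0, -0.1, -0.3]
finger_gap: 0.0185
finger_force: 43.6
```

Run:
```python
from h import *
s=cam('side');goto(.5215,-.057,.13,1.87)
p=bot.get_obs()['tool_pos'];tip=p-[0,0,.0956]
print('tip pred',proj(s,tip),'axis top',proj(s,tip+[0,0,.129]))
for h in([.5235,-.0574,.063],[.5196,-.0565,.063]):print('hole pred',proj(s,h))
# black ring from the first pictures, top (hole unoccluded)
im=cv2.imread('top_raw.png');c=cam('top')
g=cv2.cvtColor(im,cv2.COLOR_BGR2HSV)[205:230,312:336]
m=((g[...,2]<140)|(g[...,1]>80)).astype(np.uint8)
for x in cv2.findContours(m,cv2.RETR_EXTERNAL,cv2.CHAIN_APPROX_NONE)[0]:
    (u,v),r=cv2.minEnclosingCircle(x);b=cv2.boundingRect(x)
    print('ring',u+312,v+205,r,b,onz(c,b[0]+312+(b[2]-1)/2,b[1]+205+(b[3]-1)/2,.063))
S=cv2.imread('side_raw.png');g=cv2.cvtColor(S,cv2.COLOR_BGR2GRAY)
hu,hv=map(int,proj(s,[.5215,-.057,.063]));print(hu,hv);print(g[hv-6:hv+7,hu-12:hu+13])
cv2.imwrite('pics/a5.png',cv2.resize(np.hstack([s['image'][hv-50:hv+20,hu-40:hu+30,::-1]]),(600,600),interpolation=cv2.INTER_CUBIC));print('crop org',hu-40,hv-50)
```

```text
tool cm [0.08 0.04 5.58] pos [ 0.5213 -0.0579  0.1858] rpy [3.1414e+00 4.0000e-04 1.8695e+00] twz -0.001
tip pred (np.float64(307.18701270909696), np.float64(185.185629033076)) axis top (np.float64(308.9831332768335), np.float64(138.7782621218193))
hole pred (np.float64(305.99622474511426), np.float64(194.40843624517174))
hole pred (np.float64(307.3426607643938), np.float64(194.71485454474697))
ring 323.7857141494751 216.6428575515747 3.234166145324707 (9, 9, 7, 6) [ 0.52444837 -0.05760143  0.063     ]
306 194
[[171 225 248 251 251 251 251 251 251 251 251 251 252 251 251 251 250 251
  251 250 251 250 250 250 247]
 [195 239 250 251 251 251 251 251 251 251 251 251 251 251 251 251 251 251
  251 251 251 251 251 251 251]
 [223 248 251 251 251 251 251 251 251 251 251 251 251 251 251 251 251 251
  251 251 251 251 251 251 251]
 [239 250 251 251 250 251 251 251 251 251 251 251 251 251 251 252 251 251
  251 251 251 251 250 251 251]
 [247 251 251 251 251 251 251 251 251 250 243 238 237 238 244 250 251 251
  251 251 251 251 251 251 251]
 [250 251 251 251 251 251 251 250 243 227 199 181 176 181 199 223 238 250
  251 251 251 251 251 251 251]
 [251 251 251 251 251 251 252 249 212 150 153 161 160 164 151 140 182 243
  251 251 251 251 251 251 251]
 [251 251 251 251 251 251 252 248 199 136 152 164 167 164 150 122 163 241
  251 251 251 251 251 251 251]
 [251 251 251 251 251 251 251 250 233 211 192 177 168 164 170 196 224 247
  251 251 251 251 251 251 252]
 [251 251 251 251 251 251 251 251 251 249 242 227 225 223 230 245 250 251
  251 251 251 250 251 251 251]
 [251 251 251 251 251 251 251 251 251 251 247 237 242 248 251 251 252 251
  251 251 251 251 251 251 250]
 [251 251 251 251 251 251 251 251 251 250 234 208 233 249 251 251 251 251
  251 251 251 251 251 251 248]
 [251 251 251 251 251 251 251 251 251 248 222 199 235 249 251 251 251 251
  251 251 251 251 251 251 245]]
crop org 266 144
```

View pics/a5.png

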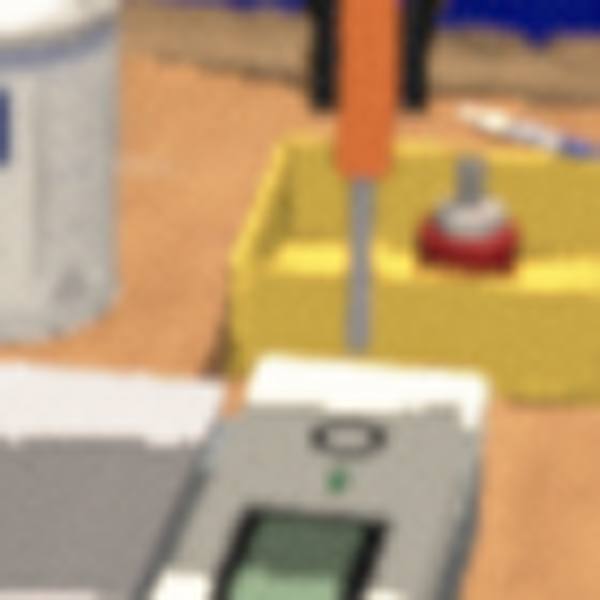

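Tip is at pixel (307.2,184.6), as predicted. The ring is at (306.1,194.5), so the hole is at about (0.5234, -0.0575). I shift slightly and enter gently.

Request:
{"name": "send_rows", "arguments": {"commands": [{"twist": [0, 0, 0], "xyz": [0.04, 0.23, 0], "gripper": 255}, {"twist": [0, 0, 0], "xyz": [0, 0, 1], "gripper": 255}, {"twist": [0, 0, 0], "xyz": [0, 0, 0.8], "gripper": 255}, {"twist": [0, 0, 0], "xyz": [0, 0, 0.4], "gripper": 255}, {"twist": [0, 0, 0], "xyz": [0, 0, 0.3], "gripper": 255}, {"twist": [0, 0, 0], "xyz": [0, 0, 0.3], "gripper": 255}, {"twist": [0, 0, 0], "xyz": [0, 0, 0.3], "gripper": 255}, {"twist": [0, 0, 0], "xyz": [0, 0, 0.2], "gripper": 255}, {"twist": [0, 0, 0], "xyz": [0, 0, 0], "gripper": 255}, {"twist": [0, 0, 0], "xyz": [0, 0, 0], "gripper": 255}]}}

```text
t: 25.78
tool_pos: [0.5235, -0.0561, 0.1527]
orientation: [3.141, 0.0, 1.871]
contact_force: [0.5, 0.8, -0.3]
finger_gap: 0.0183
finger_force: 43.6
```

Request:
{"name": "send_rows", "arguments": {"commands": [{"twist": [0, 0, 0], "xyz": [0, -0.0, 0.4], "gripper": 255}, {"twist": [0, 0, 0], "xyz": [0, 0, 0.4], "gripper": 255}, {"twist": [0, 0, 0], "xyz": [0, 0, 0.4], "gripper": 255}, {"twist": [0, 0, 0], "xyz": [0, 0, 0.3], "gripper": 255}, {"twist": [0, 0, 0], "xyz": [0, 0, 0], "gripper": 255}, {"twist": [0, 0, 0], "xyz": [0, 0, 0], "gripper": 255}]}}

```text
t: 26.52
tool_pos: [0.5235, -0.056, 0.1377]
orientation: [3.141, 0.0, 1.871]
contact_force: [0.9, -0.0, -0.8]
finger_gap: 0.0182
finger_force: 43.6
```

Request:
{"name": "send_rows", "arguments": {"commands": [{"twist": [0, 0, 0], "xyz": [0, 0, 0.3], "gripper": 255}, {"twist": [0, 0, 0], "xyz": [0, 0, 0.2], "gripper": 255}, {"twist": [0, 0, 0], "xyz": [0, 0, 0.2], "gripper": 255}, {"twist": [0, 0, 0], "xyz": [0, 0, 0.2], "gripper": 255}, {"twist": [0, 0, 0], "xyz": [0, 0, 0], "gripper": 255}, {"twist": [0, 0, 0], "xyz": [0, 0, 0], "gripper": 255}]}}

```text
t: 27.28
tool_pos: [0.524, -0.0562, 0.1293]
orientation: [3.141, 0.001, 1.871]
contact_force: [-1.6, -0.4, 9.6]
finger_gap: 0.0183
finger_force: 43.6
```

Request:
{"name": "send_rows", "arguments": {"commands": [{"twist": [0, 0, 0], "xyz": [0, 0, 0.05], "gripper": 255}, {"twist": [0, 0, 0], "xyz": [0, 0, 0], "gripper": 255}, {"twist": [0, 0, 0], "xyz": [0, 0, 0], "gripper": 255}, {"twist": [0, 0, 0], "xyz": [0, 0, 0], "gripper": 255}, {"twist": [0, 0, 0], "xyz": [0, 0, 0], "gripper": 255}, {"twist": [0, 0, 0], "xyz": [0, 0, 0], "gripper": 255}, {"twist": [0, 0, 0], "xyz": [0, 0, 0], "gripper": 255}, {"twist": [0, 0, 0], "xyz": [0, 0, 0], "gripper": 255}, {"twist": [0, 0, 0], "xyz": [0, 0, 0], "gripper": 255}, {"twist": [0, 0, 0], "xyz": [0, 0, 0], "gripper": 255}, {"twist": [0, 0, 0], "xyz": [0, 0, 0], "gripper": 255}, {"twist": [0, 0, 0], "xyz": [0, 0, 0], "gripper": 255}]}}

```text
t: 28.78
tool_pos: [0.5242, -0.0562, 0.1292]
orientation: [3.14, 0.001, 1.871]
contact_force: [-1.4, -0.5, 11.8]
finger_gap: 0.0181
finger_force: 43.7
```

Run:
```python
from h import *
s=cam('side');o=bot.get_obs();print(o['t'],o['tool_pos'],o['contact_force'],o['finger_force'])
cv2.imwrite('pics/a6.png',cv2.resize(s['image'][120:330,200:400,::-1],(570,600),interpolation=cv2.INTER_CUBIC))
```

```text
28.825 [ 0.52417938 -0.05619904  0.12915816] [-1.61765026 -0.54712415 11.96693669] 43.666149534037686
```

View pics/a6.png

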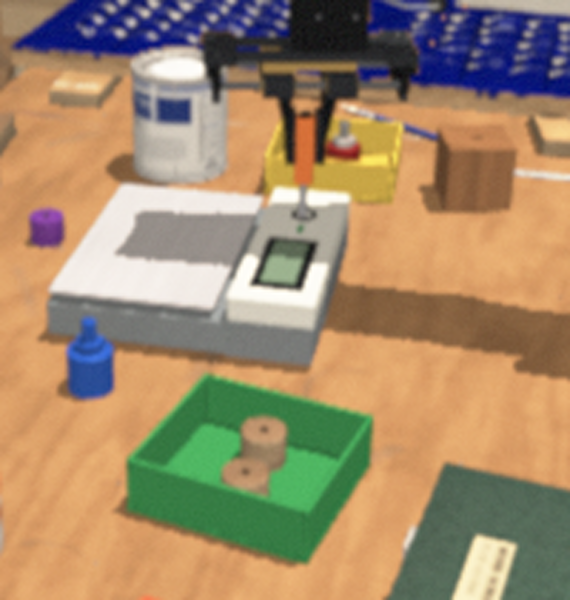

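The pin is in the hole at (302,212), the pan is empty, both plugs are in the green bin and the saw is in the yellow one. Handing in.

```bash
python3 -c "
from cell import job
print(job.hand_in())"
```

```text
the job is handed in; nothing more can be done
None
```

I handed the job in at about 29 s with both plugs in the green bin, the saw in the yellow bin and the gripped pin holding the zero button down at about 12 N; the hand-in returned no verdict.

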